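# Find and mark the high spot of a belt pulley

## Task

The belt pulley on the run-out stand is out of round. Take the crank knob and turn the pulley slowly (never faster than about a third of a turn a second) against the spring pointer, feel through the crank where its highest spot passes under the pointer (there is also a lower bump), and stop and leave it there; then press the marking plunger on the gauge post all the way down, gently, to mark that spot and let it spring back. Press the plunger nowhere but on the highest spot, and leave the loose things round the stand alone.

Things in the scene. Friction and masses are not known exactly. Their poses are not given: they have to be found in the camera images.
- pulley (a joint): Turn of the pulley, rad, anticlockwise from above; free for over two turns either way. Dry bearing friction 0.08 N m. Climbing a bump resists by up to about 0.14 N m more, descending helps as much (under half of that on the lower bump), so the force along the crank's path changes from resisting to helping as a top passes the pointer. Let go on a flank it may roll back; at a top it stays.
- knob_mid (a point): A point on the axis of the black crank knob, 88 mm above the table. The knob is a vertical round handle of 18 to 19 mm diameter, from 56 to 108 mm above the table, that spins freely on its pin, so it can be held without turning the gripper while the pulley turns.
- gauge: Grey gauge post, 32 x 36 mm, top 48 mm above the table. Origin at its underside, 12 mm up, 122 mm from the spindle axis; its -y points to the spindle. Its spring pointer (9 mm rod, 35 mm up) bears on the belt seat: 4 N on the plain radius, 12 N on the lower bump, 20 N on the high spot. Above 18.6 N (within about 10 degrees of the top) the high spot counts as under the pointer.
- marker_top (a point): Centre of the upper face of the marking plunger, a black round cap of 28 mm diameter on top of the gauge post, 70 mm above the table when up. A thin steel arm on it carries the marking nib over the pulley's flange.
- marker (a joint): How far the marking plunger is pressed down, m: 0 up, 0.006 fully down. A spring pushes it up: 1.5 N at the start of the travel, 4.5 N fully down. It must not be pushed with more than 25 N.
- mould_insert_1: Bystander: small grey ribbed mould insert, 34 x 62 x 18 mm, loose on the table.
- mould_insert_2: Bystander: small grey ribbed mould insert, 34 x 62 x 20 mm, loose on the table.
- brass_drift: Bystander: short brass bar, 15 x 126 x 13 mm, loose on the table.
- hex_bolt: Bystander: steel hexagon bolt, 22 x 58 x 19 mm, lying loose on the table.
- stand: Dark steel foot plate, fixed, 12 mm thick, under pulley and gauge; origin under the spindle. The pulley's belt seat lies between its flanges, hidden from above: radius 70 mm with one high spot of 6 mm and one lower bump of 3 mm, their tops 160 degrees apart; the high spot rises and falls over about 40 degrees either side of its top, the lower bump over about 30.
- hub (a point): Top centre of the hub of the aluminium belt pulley, on the spindle axis, 62 mm above the table. The pulley lies flat on a vertical spindle: two flanges of 172 mm diameter, upper face 51 mm above the table, hub 44 mm across. Its z is up; the crank knob stands on its -x axis, 45 mm from the spindle. Where the bumps of its belt seat lie relative to the crank is unknown and differs each time.

How it is judged (in metres and radians):
On the way, in this order (a step that is already met when the one before it is completed fails the run):
1. the pulley stands still with its highest spot under the pointer (contact force between stand and gauge above 18.6 N and velocity of joint pulley between -0.1 and 0.1 rad/s), for 0.3 s.
2. the marking plunger is pressed fully down on the highest spot (contact force between stand and gauge above 18.6 N and value of joint marker above 0.005 m), for 0.1 s.
At the end, for the whole second after the job is handed in: The pulley rests with its highest spot under the pointer (pointer force above 18.6 N, within about 10 degrees of the top), the marking plunger has been pressed fully down there and is up again (less than 1 mm down) (contact force between stand and gauge above 18.6 N and value of joint marker below 0.001 m and velocity of joint pulley between -0.05 and 0.05 rad/s); the robot touches nothing.
It fails at once if the plunger is pressed (over 3 mm) while the highest spot is not under the pointer (value of joint marker above 0.003 m and contact force between stand and gauge below 18.6 N).
It fails at once if the pulley is spun faster than 3 rad/s (velocity of joint pulley above 3 rad/s or velocity of joint pulley below -3 rad/s).
It fails at once if the robot bears on the gauge post or its plunger with more than 30 N (contact force between the arm and gauge above 30 N).
It fails at once if a bystander object is moved more than 20 mm (distance of any of mould_insert_1, mould_insert_2, brass_drift, hex_bolt from where it was at the start of the episode above 0.02 m).
It also fails if it takes over 72 s, if anything falls off the work surface, if the arm or the gripper's body presses on something with over 40 N, if the wrist force passes 120 N, or if a joint passes its speed limit or range.

## Robot

A 6-joint arm with a two-finger parallel gripper is mounted at the origin on a cart in front of the work surface, level with it; the furniture and walls round the work are solid. World frame = base frame: x ahead of the robot, y to its left, z up, the work surface at z = 0. Lengths are in mm, angles in rad, forces in N, time in s.
With the tool pointing down it reaches from about 350 to 775 mm from the base axis. Payload 7.3 kg.
Tool frame: the origin (TCP) lies between the finger pads; the fingertips stand 22 mm ahead of it and the grasp point (between the pads) lies 3 mm ahead of it (nose_length is the distance from the TCP to the fingertips, in mm); z points along the fingers, y is the direction in which the jaws open and shut (so a half turn about z gives the same grasp; the last joint's range is limited). The gripper opens to 92 mm and grips with 3 to 60 N. Pads are 19 mm wide; open, the fingers measure 130 mm over their backs; the gripper's body (75 mm by 190 mm) begins 47 mm behind the grasp point.
Start: joints at [-1.484, 0.342, 1.524, -0, 1.275, -0.146], TCP at [121.14, -510.85, 248.741] pointing down, gripper open.
Joint ranges: [-2.53, 2.53], [-0.77, 2.02], [0.04, 2.7], [-1, 4.14], [0.28, 2.66], [-3.11, 3.11]. Speed limits (rad/s): [2.57, 2.57, 3.14, 3.14, 3.14, 3.14].

## Interface

Orientations are given as [roll, pitch, yaw] about the fixed x, y, z axes, in that order (R = Rz(yaw) Ry(pitch) Rx(roll)).
In Python, from plant import get_obs, capture, close_job, nose_length gives the robot as it stands.
- The arm moves only by the tool step_arm, never from a script. Its argument "increments" is text: rows parted by semicolons, each of 7 numbers parted by spaces: the turn, a rotation vector about the tool's x, y, z in rad, then the shift along the tool's x, y, z in mm, then the opening, from -1 (shut) to 1 (fully open). A call has 1 to 20 rows; each row is the pose to reach, as a shift and turn from the pose commanded when the call began, along the tool's axes at that moment; what a row does not reach only later rows make up. A row lasts 1/8 s, in which the tool goes at most 62.5 mm and 10.7 degrees, less where a joint would pass 70% of its speed; a pose out of reach is approached as far as the arm can. A call with a gripper value outside its range is refused whole. The fingers move at their own pace and stop on an object; the grip force is fixed at half the most. Time passes only in rows, so rows that repeat a pose let the fingers close. It gives the time, the measured TCP pose, the force and the opening at its end, in the units of the state.
- get_obs(): the state, without advancing time (a new reading comes with each control period).
- capture(name): name is "side" or "top" or "wrist"; returns a dict with "frame" (384x512x3 uint8, red, green, blue), "K" (3x3 intrinsics, pixels), "extrinsics" (4x4, takes a point from world to camera coordinates); the wrist camera has in their place "tool_from_camera" (4x4, takes a point from camera to tool coordinates, whose origin is the TCP and whose axes are the flange's). Camera axes: x right, y down, z forward; pixel columns grow to the right and rows downward; lengths in mm; the calibration is good to about 2 mm. A picture is of the moment at which its call begins: read the wrist's pose just before it. There is no depth.
- close_job(): hands the job in, once; it reports no verdict.
The state is a dict: "time": time; "joint_positions": joint angles; "dq": joint speeds; "tau": joint torques, N m; "tool_pos": TCP position; "tcp_rot": TCP orientation; "contact_force": force on the tool from outside, world axes, zero at the start; "moment": the same for the moment, N m; "grip_width": finger opening in mm.
Only numpy, scipy, OpenCV 4.12 (cv2) and the standard library are available. Lean on these libraries where they do the work, as an engineer would, in place of code of your own. Each camera call takes 0.05 s, during which the arm holds its last target.

## Working session

There is one attempt and no reset: what is moved stays moved. The work goes in short steps, Python scripts to look and compute and a tool call to move; the robot and the scene stay as the last step left them, time stands still between calls to the robot, and variables do not carry over. Pictures are saved under pics/ and viewed, and the job is handed in when it is done.

Besides the shell and the picture viewer there is one more tool, called after "Emit:" by a JSON object that holds its "method" and its "body". step_arm: Moves the arm, as the interface text tells. Its arguments: {"type":"object","properties":{"increments":{"type":"string"}},"required":["increments"]}

```bash
ls; mkdir -p pics; python3 - <<'E'
from plant import *
import cv2,numpy as np
o=get_obs();print(o);print(nose_length)
for n in("side","top","wrist"):
    c=capture(n);cv2.imwrite(f"pics/{n}0.png",c["frame"][:,:,::-1])
    np.savez(f"pics/{n}0.npz",**c)
    print(n,{k:np.round(v,3).tolist() for k,v in c.items() if k!="frame"})
E
```

```text
pics
{'time': 0.0, 'joint_positions': array([-1.48397187e+00,  3.42763284e-01,  1.52499806e+00, -4.04746144e-05,
        1.27542794e+00, -1.46009485e-01]), 'dq': array([-2.36378018e-04, -5.68130698e-04, -3.40430019e-03,  1.66024994e-03,
       -5.25417887e-05, -1.00010467e-03]), 'tau': array([ 4.20894594e-04, -4.31240952e+01, -2.44216257e+01,  7.18799606e-02,
        5.60735771e-02, -1.18567600e-04]), 'tool_pos': array([ 121.10905391, -510.45500893,  248.03051475]), 'tcp_rot': array([-3.14000738e+00, -1.94004493e-04,  2.32845602e-01]), 'contact_force': array([ 0.56364915,  0.29527395, -0.26879325]), 'moment': array([ 0.01675225, -0.01022121,  0.0099405 ]), 'grip_width': 92.00192192690156}
22.0
side {'K': [[418.907, 0.0, 248.487], [0.0, 418.907, 193.575], [0.0, 0.0, 1.0]], 'extrinsics': [[-0.997, -0.073, 0.007, 581.1], [-0.046, 0.551, -0.833, 91.738], [0.057, -0.831, -0.553, 1138.311], [0.0, 0.0, 0.0, 1.0]]}
top {'K': [[387.034, 0.0, 258.674], [0.0, 387.034, 189.778], [0.0, 0.0, 1.0]], 'extrinsics': [[-0.01, -1.0, -0.009, 55.523], [-0.996, 0.01, -0.087, 610.35], [0.087, 0.008, -0.996, 1118.378], [0.0, 0.0, 0.0, 1.0]]}
wrist {'K': [[298.985, 0.0, 255.076], [0.0, 298.985, 192.978], [0.0, 0.0, 1.0]], 'tool_from_camera': [[-0.0, -0.969, -0.249, 66.409], [1.0, -0.0, -0.0, -0.108], [0.0, -0.249, 0.969, -135.891], [0.0, 0.0, 0.0, 1.0]]}
```

View pics/top0.png

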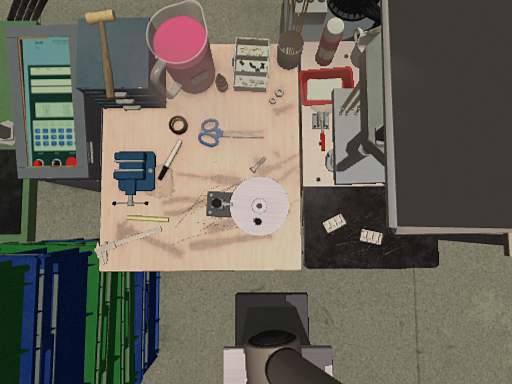

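View pics/side0.png

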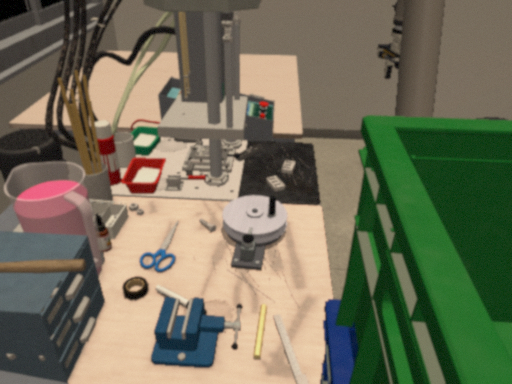

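View pics/wrist0.png

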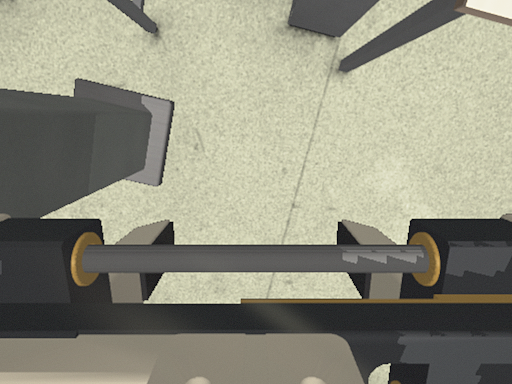

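```bash
python3 - <<'E'
import cv2
a=cv2.imread("pics/top0.png")[165:250,190:305];cv2.imwrite("pics/topc.png",cv2.resize(a,None,fx=6,fy=6,interpolation=cv2.INTER_CUBIC))
a=cv2.imread("pics/side0.png")[185:275,200:310];cv2.imwrite("pics/sidec.png",cv2.resize(a,None,fx=6,fy=6,interpolation=cv2.INTER_CUBIC))
E
```

```text
(no output)
```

View pics/topc.png

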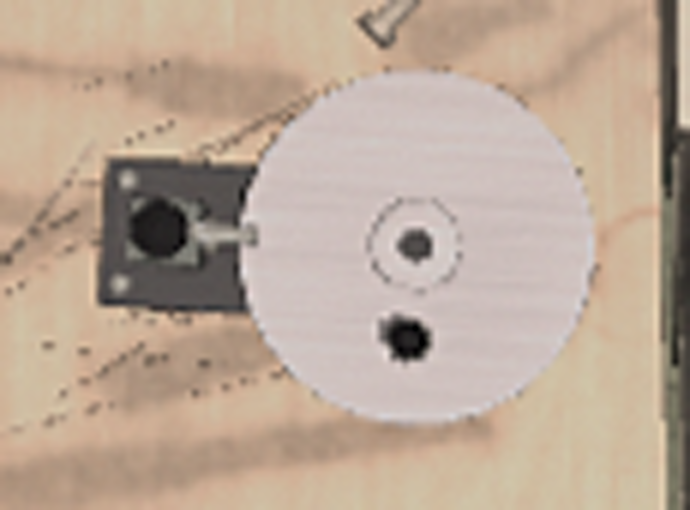

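View pics/sidec.png

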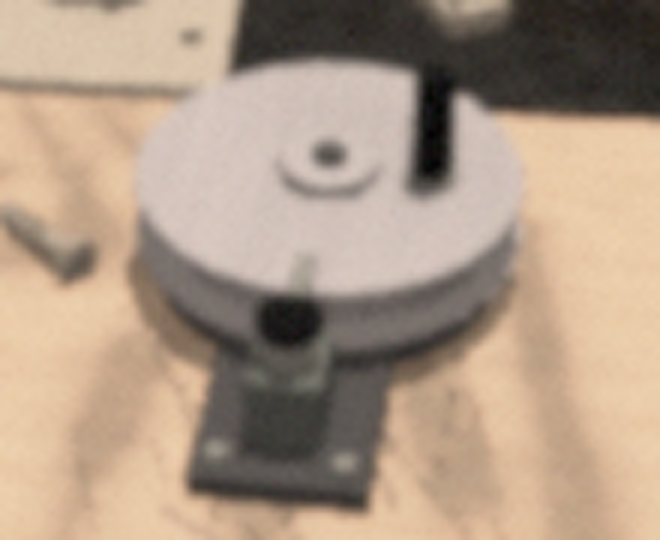

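```bash
cat > h.py <<'E'
import numpy as np
def ray(c,u,v):
    K=c["K"];E=c["extrinsics"];R=E[:3,:3];t=E[:3,3]
    d=R.T@np.linalg.solve(K,[u,v,1.]);return -R.T@t,d
def onz(c,u,v,z):
    o,d=ray(c,u,v);return o+d*(z-o[2])/d[2]
E
python3 - <<'E'
import numpy as np
from h import *
np.set_printoptions(precision=1,suppress=True)
f=lambda x,y,u0,v0:(u0+(x+.5)/6-.5,v0+(y+.5)/6-.5)
t=np.load("pics/top0.npz");s=np.load("pics/side0.npz")
for n,a,b,z in(("hub",(415,245),(329,155),62),("disc",(418,247),None,51),("knobtop",(411,341),(434,68),108),("knobbase",None,(430,185),51),("mark",(160,228),(288,318),70)):
    print(n,a and onz(t,*f(*a,190,165),z),b and onz(s,*f(*b,200,185),z))
E
```

```text
hub [563.   49.4  62. ] [563.6  53.9  62. ]
disc [562.5  48.1  51. ] None
knobtop [517.2  51.2 108. ] [519.9  51.  108. ]
knobbase None [519.3  57.3  51. ]
mark [571.8 170.   70. ] [572.4 175.2  70. ]
```

```bash
python3 - <<'E'
import numpy as np,cv2
from h import *
np.set_printoptions(precision=0,suppress=True)
t=np.load("pics/top0.npz");s=np.load("pics/side0.npz")
for c in(t,s):
    print("cam",ray(c,0,0)[0])
for z in(0,200,300,400,500,600):
    print(z,onz(t,387,232,z),onz(t,510,250,z),"side",onz(s,245,140,z),onz(s,275,125,z),onz(s,160,135,z))
a=cv2.imread("pics/side0.png")[0:200,100:356];cv2.imwrite("pics/sided.png",cv2.resize(a,None,fx=3,fy=3,interpolation=cv2.INTER_CUBIC))
E
```

```text
cam [ 512.   40. 1167.]
cam [519. 938. 702.]
0 [ 483. -333.    0.] [ 426. -695.    0.] side [ 631. -479.    0.] [ 521. -624.    0.] [ 958. -493.    0.]
200 [ 488. -269.  200.] [ 441. -569.  200.] side [599. -75. 200.] [ 521. -179.  200.] [833. -85. 200.]
300 [ 490. -237.  300.] [ 448. -506.  300.] side [583. 127. 300.] [520.  43. 300.] [770. 118. 300.]
400 [ 493. -205.  400.] [ 455. -443.  400.] side [567. 328. 400.] [520. 266. 400.] [708. 322. 400.]
500 [ 495. -173.  500.] [ 463. -380.  500.] side [551. 530. 500.] [519. 488. 500.] [645. 526. 500.]
600 [ 498. -141.  600.] [ 470. -317.  600.] side [535. 732. 600.] [519. 711. 600.] [583. 730. 600.]
```

View pics/sided.png

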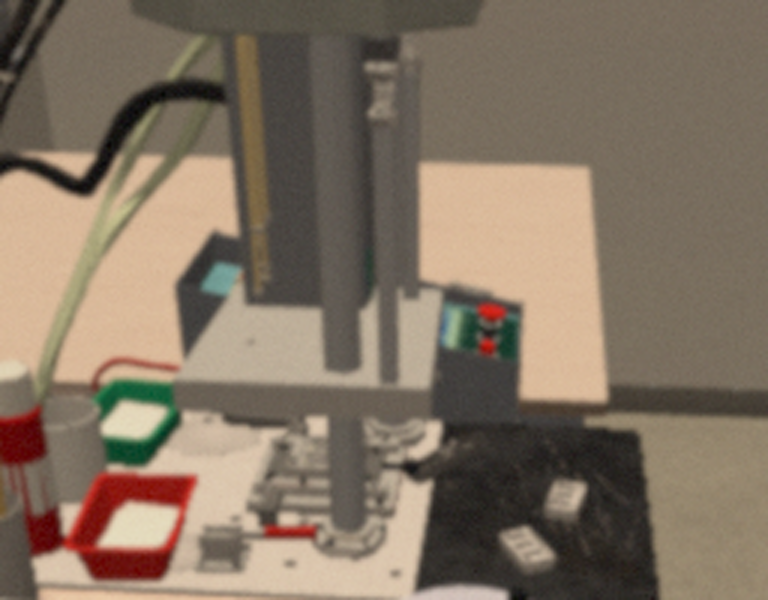

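Emit:
{"method": "step_arm", "body": {"increments": "0 0 0.12 173 -170 0 1;0 0 0.233 347 -339 0 1;0 0 0.233 347 -339 0 1;0 0 0.233 347 -339 0 1;0 0 0.233 347 -339 0 1;0 0 0.233 347 -339 0 1;0 0 0.233 347 -339 0 1;0 0 0.233 347 -339 0 1;0 0 0.233 430 -400 20 1;0 0 0.233 516 -456 70 1;0 0 0.233 516 -456 70 1;0 0 0.233 516 -456 70 1;0 0 0.233 516 -456 70 1;0 0 0.233 516 -456 70 1"}}

```text
time: 1.9
tool_pos: [517.4, 51.3, 178.8]
tcp_rot: [3.141, 0.001, -0.0]
contact_force: [-1.4, -0.0, 0.6]
grip_width: 91.6
```

```bash
python3 - <<'E'
from plant import *
import cv2,numpy as np
o=get_obs();print(o["tool_pos"],o["contact_force"])
c=capture("wrist");cv2.imwrite("pics/wrist1.png",c["frame"][:,:,::-1]);np.savez("pics/wrist1.npz",pos=o["tool_pos"],**c)
E
```

```text
[517.44922404  51.33819365 178.81732325] [-1.36840248 -0.02093966  0.58358083]
```

View pics/wrist1.png

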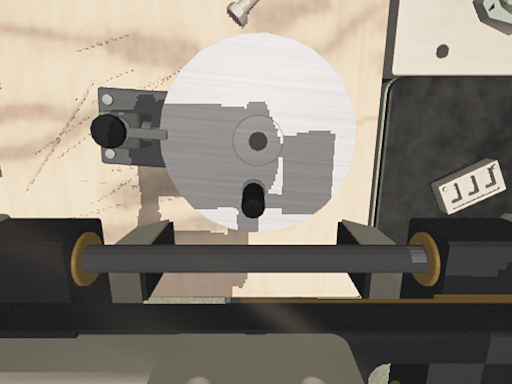

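```bash
python3 - <<'E'
import numpy as np,cv2
np.set_printoptions(precision=1,suppress=True)
c=np.load("pics/wrist1.npz");T=c["tool_from_camera"];K=c["K"]
R=np.diag([1,-1,-1.])
def p(u,v,z):
    d=R@T[:3,:3]@np.linalg.solve(K,[u,v,1.]);o=c["pos"]+R@T[:3,3];return o+d*(z-o[2])/d[2]
for n,u,v,z in(("hub",258,141,62),("discL",162,133,51),("discR",357,133,51),("discT",259,33,51),("discB",259,232,51),("mark",108,131,70),("knobA",253,188,108),("knobB",253,212,108),("nib",166,133,60)):print(n,p(u,v,z))
a=cv2.imread("pics/wrist1.png")[110:240,80:300];cv2.imwrite("pics/w1c.png",cv2.resize(a,None,fx=3.5,fy=3.5,interpolation=cv2.INTER_CUBIC))
E
```

```text
hub [563.8  49.   62. ]
discL [569.8 132.   51. ]
discR [569.7 -36.8  51. ]
discT [648.4  48.3  51. ]
discB [478.2  47.7  51. ]
mark [572.3 169.4  70. ]
knobA [534.4  52.9 108. ]
knobB [516.5  52.9 108. ]
nib [570.2 125.9  60. ]
```

View pics/w1c.png

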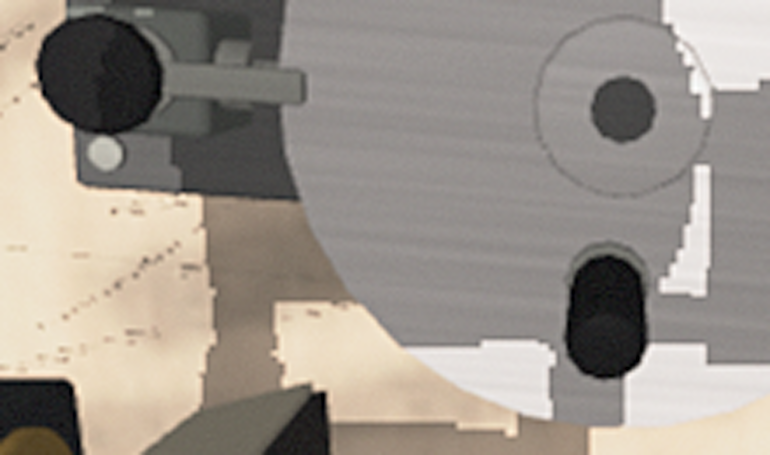

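Emit:
{"method": "step_arm", "body": {"increments": "0 0 0 1.5 -0.5 40 1;0 0 0 1.5 -0.5 81 1;0 0 0 1.5 -0.5 81 0;0 0 0 1.5 -0.5 81 -0.5;0 0 0 1.5 -0.5 81 -1;0 0 0 1.5 -0.5 81 -1;0 0 0 1.5 -0.5 81 -1;0 0 0 1.5 -0.5 81 -1"}}

```text
time: 2.95
tool_pos: [519.6, 52.4, 97.9]
tcp_rot: [3.141, -0.0, -0.0]
contact_force: [-0.7, -0.3, -0.9]
grip_width: 36.6
```

Emit:
{"method": "step_arm", "body": {"increments": "0 0 0 0 0 0 -1;0 0 0 0 0 0 -1;0 0 0 0 0 0 -1;0 0 0 0 0 0 -1"}}

```text
time: 3.45
tool_pos: [519.5, 52.4, 97.6]
tcp_rot: [3.142, 0.0, -0.0]
contact_force: [-0.5, 0.8, 1.0]
grip_width: 17.7
```

```bash
cat > tab.py <<'E'
import numpy as np
def tab(th0,step,n,sub,r=45.):
    for k in range(n):
        a=np.radians(th0+k*step);s=[]
        for j in range(1,sub+1):
            b=a+np.radians(step)*j/sub
            s.append("0 0 0 %.1f %.1f 0 -1"%(r*(np.cos(b)-np.cos(a)),-r*(np.sin(b)-np.sin(a))))
        print(round(th0+k*step,1),";".join(s))
E
python3 -c "
from tab import *
tab(176.5,15,25,3)"
```

```text
176.5 0 0 0 -0.1 3.9 0 -1;0 0 0 0.2 7.8 0 -1;0 0 0 0.8 11.7 0 -1
191.5 0 0 0 0.9 3.8 0 -1;0 0 0 2.2 7.5 0 -1;0 0 0 3.8 11.1 0 -1
206.5 0 0 0 1.9 3.4 0 -1;0 0 0 4.1 6.7 0 -1;0 0 0 6.6 9.7 0 -1
221.5 0 0 0 2.7 2.8 0 -1;0 0 0 5.7 5.4 0 -1;0 0 0 8.9 7.7 0 -1
236.5 0 0 0 3.4 2.0 0 -1;0 0 0 6.9 3.7 0 -1;0 0 0 10.6 5.1 0 -1
251.5 0 0 0 3.8 1.1 0 -1;0 0 0 7.6 1.8 0 -1;0 0 0 11.5 2.2 0 -1
266.5 0 0 0 3.9 0.1 0 -1;0 0 0 7.8 -0.2 0 -1;0 0 0 11.7 -0.8 0 -1
281.5 0 0 0 3.8 -0.9 0 -1;0 0 0 7.5 -2.2 0 -1;0 0 0 11.1 -3.8 0 -1
296.5 0 0 0 3.4 -1.9 0 -1;0 0 0 6.7 -4.1 0 -1;0 0 0 9.7 -6.6 0 -1
311.5 0 0 0 2.8 -2.7 0 -1;0 0 0 5.4 -5.7 0 -1;0 0 0 7.7 -8.9 0 -1
326.5 0 0 0 2.0 -3.4 0 -1;0 0 0 3.7 -6.9 0 -1;0 0 0 5.1 -10.6 0 -1
341.5 0 0 0 1.1 -3.8 0 -1;0 0 0 1.8 -7.6 0 -1;0 0 0 2.2 -11.5 0 -1
356.5 0 0 0 0.1 -3.9 0 -1;0 0 0 -0.2 -7.8 0 -1;0 0 0 -0.8 -11.7 0 -1
371.5 0 0 0 -0.9 -3.8 0 -1;0 0 0 -2.2 -7.5 0 -1;0 0 0 -3.8 -11.1 0 -1
386.5 0 0 0 -1.9 -3.4 0 -1;0 0 0 -4.1 -6.7 0 -1;0 0 0 -6.6 -9.7 0 -1
401.5 0 0 0 -2.7 -2.8 0 -1;0 0 0 -5.7 -5.4 0 -1;0 0 0 -8.9 -7.7 0 -1
416.5 0 0 0 -3.4 -2.0 0 -1;0 0 0 -6.9 -3.7 0 -1;0 0 0 -10.6 -5.1 0 -1
431.5 0 0 0 -3.8 -1.1 0 -1;0 0 0 -7.6 -1.8 0 -1;0 0 0 -11.5 -2.2 0 -1
446.5 0 0 0 -3.9 -0.1 0 -1;0 0 0 -7.8 0.2 0 -1;0 0 0 -11.7 0.8 0 -1
461.5 0 0 0 -3.8 0.9 0 -1;0 0 0 -7.5 2.2 0 -1;0 0 0 -11.1 3.8 0 -1
476.5 0 0 0 -3.4 1.9 0 -1;0 0 0 -6.7 4.1 0 -1;0 0 0 -9.7 6.6 0 -1
491.5 0 0 0 -2.8 2.7 0 -1;0 0 0 -5.4 5.7 0 -1;0 0 0 -7.7 8.9 0 -1
506.5 0 0 0 -2.0 3.4 0 -1;0 0 0 -3.7 6.9 0 -1;0 0 0 -5.1 10.6 0 -1
521.5 0 0 0 -1.1 3.8 0 -1;0 0 0 -1.8 7.6 0 -1;0 0 0 -2.2 11.5 0 -1
536.5 0 0 0 -0.1 3.9 0 -1;0 0 0 0.2 7.8 0 -1;0 0 0 0.8 11.7 0 -1
```

Emit:
{"method": "step_arm", "body": {"increments": "0 0 0 -0.1 3.9 0 -1;0 0 0 0.2 7.8 0 -1;0 0 0 0.8 11.7 0 -1"}}

```text
time: 3.82
tool_pos: [520.2, 40.5, 97.7]
tcp_rot: [-3.142, 0.0, -0.0]
contact_force: [0.2, 3.4, -0.3]
grip_width: 17.6
```

Emit:
{"method": "step_arm", "body": {"increments": "0 0 0 0.9 3.8 0 -1;0 0 0 2.2 7.5 0 -1;0 0 0 3.8 11.1 0 -1"}}

```text
time: 4.2
tool_pos: [524.0, 29.3, 97.6]
tcp_rot: [3.141, 0.001, -0.0]
contact_force: [-1.1, 2.4, 1.3]
grip_width: 17.6
```

Emit:
{"method": "step_arm", "body": {"increments": "0 0 0 1.9 3.4 0 -1;0 0 0 4.1 6.7 0 -1;0 0 0 6.6 9.7 0 -1"}}

```text
time: 4.58
tool_pos: [530.6, 19.5, 97.6]
tcp_rot: [3.141, 0.001, -0.0]
contact_force: [-2.3, 1.6, 1.0]
grip_width: 17.8
```

Emit:
{"method": "step_arm", "body": {"increments": "0 0 0 2.7 2.8 0 -1;0 0 0 5.7 5.4 0 -1;0 0 0 8.9 7.7 0 -1"}}

```text
time: 4.95
tool_pos: [539.6, 11.7, 97.6]
tcp_rot: [3.141, 0.001, -0.0]
contact_force: [-3.3, -1.0, 1.3]
grip_width: 17.3
```

Emit:
{"method": "step_arm", "body": {"increments": "0 0 0 3.4 2.0 0 -1;0 0 0 6.9 3.7 0 -1;0 0 0 10.6 5.1 0 -1"}}

```text
time: 5.32
tool_pos: [549.5, 6.8, 97.6]
tcp_rot: [3.141, 0.002, -0.0]
contact_force: [-7.5, -2.1, 4.5]
grip_width: 17.8
```

Emit:
{"method": "step_arm", "body": {"increments": "0 0 0 3.8 1.1 0 -1;0 0 0 7.6 1.8 0 -1;0 0 0 11.5 2.2 0 -1"}}

```text
time: 5.7
tool_pos: [561.0, 4.4, 97.6]
tcp_rot: [3.141, 0.002, -0.0]
contact_force: [-7.0, -3.1, 3.7]
grip_width: 17.7
```

Emit:
{"method": "step_arm", "body": {"increments": "0 0 0 3.9 0.1 0 -1;0 0 0 7.8 -0.2 0 -1;0 0 0 11.7 -0.8 0 -1"}}

```text
time: 6.08
tool_pos: [573.5, 5.1, 97.7]
tcp_rot: [3.141, 0.0, -0.0]
contact_force: [-4.1, -2.0, 0.4]
grip_width: 17.6
```

Emit:
{"method": "step_arm", "body": {"increments": "0 0 0 3.8 -0.9 0 -1;0 0 0 7.5 -2.2 0 -1;0 0 0 11.1 -3.8 0 -1"}}

```text
time: 6.45
tool_pos: [585.3, 9.5, 97.7]
tcp_rot: [3.141, -0.001, -0.0]
contact_force: [-0.3, -2.0, -1.8]
grip_width: 17.3
```

Emit:
{"method": "step_arm", "body": {"increments": "0 0 0 3.4 -1.9 0 -1;0 0 0 6.7 -4.1 0 -1;0 0 0 9.7 -6.6 0 -1"}}

```text
time: 6.82
tool_pos: [594.8, 16.2, 97.7]
tcp_rot: [3.141, -0.001, -0.0]
contact_force: [2.2, -2.9, -2.8]
grip_width: 18.0
```

Emit:
{"method": "step_arm", "body": {"increments": "0 0 0 2.8 -2.7 0 -1;0 0 0 5.4 -5.7 0 -1;0 0 0 7.7 -8.9 0 -1"}}

```text
time: 7.2
tool_pos: [602.1, 24.9, 97.7]
tcp_rot: [3.141, -0.0, -0.0]
contact_force: [1.6, -4.3, -3.0]
grip_width: 17.5
```

Emit:
{"method": "step_arm", "body": {"increments": "0 0 0 2.0 -3.4 0 -1;0 0 0 3.7 -6.9 0 -1;0 0 0 5.1 -10.6 0 -1"}}

```text
time: 7.58
tool_pos: [607.2, 35.9, 97.7]
tcp_rot: [3.142, -0.0, -0.0]
contact_force: [2.5, -3.7, -3.9]
grip_width: 17.3
```

Emit:
{"method": "step_arm", "body": {"increments": "0 0 0 1.1 -3.8 0 -1;0 0 0 1.8 -7.6 0 -1;0 0 0 2.2 -11.5 0 -1"}}

```text
time: 7.95
tool_pos: [609.2, 47.5, 97.7]
tcp_rot: [-3.141, -0.0, -0.0]
contact_force: [2.5, -2.7, -2.0]
grip_width: 17.2
```

Emit:
{"method": "step_arm", "body": {"increments": "0 0 0 0.1 -3.9 0 -1;0 0 0 -0.2 -7.8 0 -1;0 0 0 -0.8 -11.7 0 -1"}}

```text
time: 8.32
tool_pos: [608.2, 59.1, 97.7]
tcp_rot: [-3.142, 0.0, -0.0]
contact_force: [1.1, -1.9, -1.5]
grip_width: 17.8
```

Emit:
{"method": "step_arm", "body": {"increments": "0 0 0 -0.9 -3.8 0 -1;0 0 0 -2.2 -7.5 0 -1;0 0 0 -3.8 -11.1 0 -1"}}

```text
time: 8.7
tool_pos: [604.3, 70.1, 97.7]
tcp_rot: [3.141, 0.001, -0.0]
contact_force: [-0.3, -3.4, -0.7]
grip_width: 17.5
```

Emit:
{"method": "step_arm", "body": {"increments": "0 0 0 -1.9 -3.4 0 -1;0 0 0 -4.1 -6.7 0 -1;0 0 0 -6.6 -9.7 0 -1"}}

```text
time: 9.07
tool_pos: [597.7, 79.6, 97.7]
tcp_rot: [3.141, 0.0, -0.0]
contact_force: [-1.1, -4.5, -0.6]
grip_width: 17.7
```

Emit:
{"method": "step_arm", "body": {"increments": "0 0 0 -2.7 -2.8 0 -1;0 0 0 -5.7 -5.4 0 -1;0 0 0 -8.9 -7.7 0 -1"}}

```text
time: 9.45
tool_pos: [588.9, 87.1, 97.7]
tcp_rot: [3.141, 0.0, -0.0]
contact_force: [0.3, -5.1, -1.5]
grip_width: 17.3
```

Emit:
{"method": "step_arm", "body": {"increments": "0 0 0 -3.4 -2.0 0 -1;0 0 0 -6.9 -3.7 0 -1;0 0 0 -10.6 -5.1 0 -1"}}

```text
time: 9.82
tool_pos: [578.6, 92.1, 97.7]
tcp_rot: [3.141, -0.001, -0.0]
contact_force: [0.9, -6.0, -1.9]
grip_width: 17.6
```

Emit:
{"method": "step_arm", "body": {"increments": "0 0 0 -3.8 -1.1 0 -1;0 0 0 -7.6 -1.8 0 -1;0 0 0 -11.5 -2.2 0 -1"}}

```text
time: 10.2
tool_pos: [567.4, 94.2, 97.7]
tcp_rot: [3.141, -0.001, -0.0]
contact_force: [1.4, -6.2, -2.7]
grip_width: 17.0
```

Emit:
{"method": "step_arm", "body": {"increments": "0 0 0 -3.9 -0.1 0 -1;0 0 0 -7.8 0.2 0 -1;0 0 0 -11.7 0.8 0 -1"}}

```text
time: 10.58
tool_pos: [556.5, 93.7, 97.7]
tcp_rot: [3.141, -0.003, -0.0]
contact_force: [5.0, -5.1, -5.0]
grip_width: 17.7
```

Emit:
{"method": "step_arm", "body": {"increments": "0 0 0 -3.8 0.9 0 -1;0 0 0 -7.5 2.2 0 -1;0 0 0 -11.1 3.8 0 -1"}}

```text
time: 10.95
tool_pos: [545.6, 90.2, 97.7]
tcp_rot: [-3.141, -0.004, -0.0]
contact_force: [5.7, -1.4, -5.7]
grip_width: 17.6
```

Emit:
{"method": "step_arm", "body": {"increments": "0 0 0 -3.4 1.9 0 -1;0 0 0 -6.7 4.1 0 -1;0 0 0 -9.7 6.6 0 -1"}}

```text
time: 11.32
tool_pos: [535.4, 83.8, 97.7]
tcp_rot: [-3.141, -0.003, -0.0]
contact_force: [5.2, -1.9, -4.7]
grip_width: 17.4
```

Emit:
{"method": "step_arm", "body": {"increments": "0 0 0 -2.8 2.7 0 -1;0 0 0 -5.4 5.7 0 -1;0 0 0 -7.7 8.9 0 -1"}}

```text
time: 11.7
tool_pos: [526.8, 74.3, 97.7]
tcp_rot: [-3.142, -0.0, -0.0]
contact_force: [5.1, -1.6, -5.4]
grip_width: 17.8
```

Emit:
{"method": "step_arm", "body": {"increments": "0 0 0 -2.0 3.4 0 -1;0 0 0 -3.7 6.9 0 -1;0 0 0 -5.1 10.6 0 -1"}}

```text
time: 12.08
tool_pos: [521.8, 64.0, 97.7]
tcp_rot: [-3.141, -0.0, -0.0]
contact_force: [4.9, 0.5, -6.1]
grip_width: 17.6
```

Emit:
{"method": "step_arm", "body": {"increments": "0 0 0 -1.1 3.8 0 -1;0 0 0 -1.8 7.6 0 -1;0 0 0 -2.2 11.5 0 -1"}}

```text
time: 12.45
tool_pos: [519.4, 52.5, 97.7]
tcp_rot: [-3.141, 0.0, -0.0]
contact_force: [4.6, 2.9, -5.0]
grip_width: 17.6
```

```bash
cat > d1.txt <<'E'
520.2 40.5 0.2 3.4
524.0 29.3 -1.1 2.4
530.6 19.5 -2.3 1.6
539.6 11.7 -3.3 -1.0
549.5 6.8 -7.5 -2.1
561.0 4.4 -7.0 -3.1
573.5 5.1 -4.1 -2.0
585.3 9.5 -0.3 -2.0
594.8 16.2 2.2 -2.9
602.1 24.9 1.6 -4.3
607.2 35.9 2.5 -3.7
609.2 47.5 2.5 -2.7
608.2 59.1 1.1 -1.9
604.3 70.1 -0.3 -3.4
597.7 79.6 -1.1 -4.5
588.9 87.1 0.3 -5.1
578.6 92.1 0.9 -6.0
567.4 94.2 1.4 -6.2
556.5 93.7 5.0 -5.1
545.6 90.2 5.7 -1.4
535.4 83.8 5.2 -1.9
526.8 74.3 5.1 -1.6
521.8 64.0 4.9 0.5
519.4 52.5 4.6 2.9
E
python3 - <<'E'
import numpy as np
d=np.loadtxt("d1.txt");x,y=d[:,0],d[:,1]
A=np.c_[2*x,2*y,np.ones(len(x))];s=np.linalg.lstsq(A,x*x+y*y,rcond=None)[0]
c=s[:2];r=np.sqrt(s[2]+c@c);print(c,r)
a=np.arctan2(y-c[1],x-c[0]);u=np.degrees(a)%360
R=np.hypot(x-c[0],y-c[1])
for i in range(len(x)):
  t=np.array([-np.sin(a[i]),np.cos(a[i])]);n=np.array([np.cos(a[i]),np.sin(a[i])])
  print("%.1f T %.1f N %.1f r %.2f"%(u[i],d[i,2:]@t,d[i,2:]@n,R[i]))
E
```

```text
[564.31132894  49.32244783] 45.020236374653834
191.3 T -3.3 N -0.9 r 44.98
206.4 T -2.6 N -0.1 r 45.01
221.5 T -2.7 N 0.7 r 45.01
236.7 T -2.2 N 2.6 r 45.01
250.8 T -6.4 N 4.5 r 45.03
265.8 T -6.8 N 3.6 r 45.04
281.7 T -4.4 N 1.1 r 45.17
297.8 T -1.2 N 1.6 r 45.02
312.6 T -0.3 N 3.6 r 45.02
327.1 T -2.7 N 3.7 r 44.99
342.6 T -2.8 N 3.5 r 44.94
357.7 T -2.6 N 2.6 r 44.93
12.6 T -2.1 N 0.7 r 44.96
27.5 T -2.9 N -1.8 r 45.06
42.2 T -2.6 N -3.8 r 45.07
56.9 T -3.0 N -4.1 r 45.07
71.5 T -2.8 N -5.4 r 45.10
86.1 T -1.8 N -6.1 r 44.98
100.0 T -4.0 N -5.9 r 45.06
114.6 T -4.6 N -3.6 r 44.96
130.0 T -2.8 N -4.8 r 45.00
146.3 T -1.5 N -5.1 r 45.07
161.0 T -2.1 N -4.5 r 44.97
176.0 T -3.2 N -4.4 r 45.02
```

```bash
python3 -c "
from tab import *
tab(176.5,90,1,15)
tab(266.5,4,9,2)"
```

```text
176.5 0 0 0 -0.0 4.7 0 -1;0 0 0 0.4 9.4 0 -1;0 0 0 1.3 14.0 0 -1;0 0 0 2.8 18.5 0 -1;0 0 0 4.6 22.8 0 -1;0 0 0 7.0 26.9 0 -1;0 0 0 9.7 30.8 0 -1;0 0 0 12.8 34.3 0 -1;0 0 0 16.3 37.5 0 -1;0 0 0 20.1 40.3 0 -1;0 0 0 24.1 42.7 0 -1;0 0 0 28.4 44.6 0 -1;0 0 0 32.9 46.1 0 -1;0 0 0 37.5 47.1 0 -1;0 0 0 42.2 47.7 0 -1
266.5 0 0 0 1.6 0.1 0 -1;0 0 0 3.1 0.1 0 -1
270.5 0 0 0 1.6 -0.0 0 -1;0 0 0 3.1 -0.1 0 -1
274.5 0 0 0 1.6 -0.2 0 -1;0 0 0 3.1 -0.4 0 -1
278.5 0 0 0 1.5 -0.3 0 -1;0 0 0 3.1 -0.6 0 -1
282.5 0 0 0 1.5 -0.4 0 -1;0 0 0 3.0 -0.8 0 -1
286.5 0 0 0 1.5 -0.5 0 -1;0 0 0 3.0 -1.0 0 -1
290.5 0 0 0 1.5 -0.6 0 -1;0 0 0 2.9 -1.2 0 -1
294.5 0 0 0 1.4 -0.7 0 -1;0 0 0 2.8 -1.4 0 -1
298.5 0 0 0 1.4 -0.8 0 -1;0 0 0 2.7 -1.6 0 -1
```

Emit:
{"method": "step_arm", "body": {"increments": "0 0 0 -0.0 4.7 0 -1;0 0 0 0.4 9.4 0 -1;0 0 0 1.3 14.0 0 -1;0 0 0 2.8 18.5 0 -1;0 0 0 4.6 22.8 0 -1;0 0 0 7.0 26.9 0 -1;0 0 0 9.7 30.8 0 -1;0 0 0 12.8 34.3 0 -1;0 0 0 16.3 37.5 0 -1;0 0 0 20.1 40.3 0 -1;0 0 0 24.1 42.7 0 -1;0 0 0 28.4 44.6 0 -1;0 0 0 32.9 46.1 0 -1;0 0 0 37.5 47.1 0 -1;0 0 0 42.2 47.7 0 -1"}}

```text
time: 14.32
tool_pos: [560.7, 4.3, 97.6]
tcp_rot: [3.141, 0.003, 0.0]
contact_force: [-7.7, 0.5, 4.1]
grip_width: 17.6
```

Emit:
{"method": "step_arm", "body": {"increments": "0 0 0 1.6 0.1 0 -1;0 0 0 3.1 0.1 0 -1"}}

```text
time: 14.58
tool_pos: [564.3, 4.2, 97.6]
tcp_rot: [3.141, 0.002, -0.0]
contact_force: [-6.2, -0.5, 3.3]
grip_width: 17.8
```

Emit:
{"method": "step_arm", "body": {"increments": "0 0 0 1.6 0 0 -1;0 0 0 3.1 -0.1 0 -1"}}

```text
time: 14.82
tool_pos: [567.4, 4.3, 97.6]
tcp_rot: [3.141, 0.001, -0.0]
contact_force: [-5.2, -0.8, 2.7]
grip_width: 17.6
```

Emit:
{"method": "step_arm", "body": {"increments": "0 0 0 1.6 -0.2 0 -1;0 0 0 3.1 -0.4 0 -1"}}

```text
time: 15.08
tool_pos: [570.9, 4.7, 97.6]
tcp_rot: [3.141, 0.001, -0.0]
contact_force: [-4.6, -1.6, 1.8]
grip_width: 17.7
```

Emit:
{"method": "step_arm", "body": {"increments": "0 0 0 1.5 -0.3 0 -1;0 0 0 3.1 -0.6 0 -1"}}

```text
time: 15.32
tool_pos: [574.4, 5.4, 97.6]
tcp_rot: [3.141, -0.0, -0.0]
contact_force: [-3.3, -3.1, 0.1]
grip_width: 17.2
```

Emit:
{"method": "step_arm", "body": {"increments": "0 0 0 1.5 -0.4 0 -1;0 0 0 3.0 -0.8 0 -1"}}

```text
time: 15.58
tool_pos: [577.6, 6.2, 97.7]
tcp_rot: [3.141, -0.001, -0.0]
contact_force: [-1.4, -3.6, -1.1]
grip_width: 17.4
```

Emit:
{"method": "step_arm", "body": {"increments": "0 0 0 1.5 -0.5 0 -1;0 0 0 3.0 -1.0 0 -1"}}

```text
time: 15.82
tool_pos: [580.6, 7.3, 97.7]
tcp_rot: [3.141, -0.001, -0.0]
contact_force: [-1.3, -4.5, -1.6]
grip_width: 17.5
```

Emit:
{"method": "step_arm", "body": {"increments": "0 0 0 1.5 -0.6 0 -1;0 0 0 2.9 -1.2 0 -1"}}

```text
time: 16.08
tool_pos: [583.5, 8.6, 97.7]
tcp_rot: [3.141, -0.001, -0.0]
contact_force: [0.5, -4.2, -3.3]
grip_width: 17.8
```

Emit:
{"method": "step_arm", "body": {"increments": "0 0 0 1.4 -0.7 0 -1;0 0 0 2.8 -1.4 0 -1"}}

```text
time: 16.32
tool_pos: [586.3, 10.0, 97.7]
tcp_rot: [3.141, -0.001, -0.0]
contact_force: [1.9, -4.9, -4.0]
grip_width: 17.9
```

Emit:
{"method": "step_arm", "body": {"increments": "0 0 0 1.4 -0.8 0 -1;0 0 0 2.7 -1.6 0 -1"}}

```text
time: 16.58
tool_pos: [589.0, 11.7, 97.7]
tcp_rot: [3.141, -0.001, -0.0]
contact_force: [3.3, -4.2, -4.0]
grip_width: 17.6
```

Emit:
{"method": "step_arm", "body": {"increments": "0 0 0 -1.4 0.8 0 -1;0 0 0 -2.7 1.6 0 -1"}}

```text
time: 16.82
tool_pos: [587.6, 10.9, 97.8]
tcp_rot: [-3.141, -0.004, -0.0]
contact_force: [8.7, -0.7, -8.7]
grip_width: 17.5
```

Emit:
{"method": "step_arm", "body": {"increments": "0 0 0 -1.4 0.7 0 -1;0 0 0 -2.8 1.4 0 -1"}}

```text
time: 17.08
tool_pos: [584.9, 9.3, 97.8]
tcp_rot: [-3.141, -0.004, -0.0]
contact_force: [7.8, -1.3, -7.9]
grip_width: 17.7
```

Emit:
{"method": "step_arm", "body": {"increments": "0 0 0 -1.5 0.6 0 -1;0 0 0 -2.9 1.2 0 -1"}}

```text
time: 17.32
tool_pos: [581.9, 7.9, 97.8]
tcp_rot: [-3.141, -0.004, -0.0]
contact_force: [7.6, -2.8, -8.1]
grip_width: 17.6
```

Emit:
{"method": "step_arm", "body": {"increments": "0 0 0 -1.5 0.5 0 -1;0 0 0 -3.0 1.0 0 -1"}}

```text
time: 17.58
tool_pos: [578.8, 6.7, 97.8]
tcp_rot: [-3.141, -0.004, -0.0]
contact_force: [7.5, -3.3, -7.6]
grip_width: 17.7
```

Emit:
{"method": "step_arm", "body": {"increments": "0 0 0 -1.5 0.4 0 -1;0 0 0 -3.0 0.8 0 -1"}}

```text
time: 17.82
tool_pos: [575.5, 5.7, 97.7]
tcp_rot: [3.142, -0.003, -0.0]
contact_force: [5.5, -3.3, -7.2]
grip_width: 17.6
```

Emit:
{"method": "step_arm", "body": {"increments": "0 0 0 -1.5 0.3 0 -1;0 0 0 -3.1 0.6 0 -1"}}

```text
time: 18.08
tool_pos: [572.1, 5.0, 97.8]
tcp_rot: [3.141, -0.003, -0.0]
contact_force: [4.5, -4.3, -6.8]
grip_width: 17.7
```

Emit:
{"method": "step_arm", "body": {"increments": "0 0 0 -1.5 0.2 0 -1;0 0 0 -3.1 0.4 0 -1"}}

```text
time: 18.32
tool_pos: [568.7, 4.6, 97.8]
tcp_rot: [3.141, -0.002, -0.0]
contact_force: [3.9, -5.1, -5.1]
grip_width: 17.3
```

Emit:
{"method": "step_arm", "body": {"increments": "0 0 0 1.6 -0.2 0 -1;0 0 0 3.3 -0.4 0 -1;0 0 0 5.0 -0.7 0 -1;0 0 0 6.5 -1.0 0 -1;0 0 0 6.5 -1.0 0 -1;0 0 0 6.5 -1.0 0 -1;0 0 0 6.5 -1.0 0 -1"}}

```text
time: 19.2
tool_pos: [574.6, 5.5, 97.7]
tcp_rot: [3.141, -0.0, -0.0]
contact_force: [1.5, -4.6, -4.2]
grip_width: 17.4
```

Emit:
{"method": "step_arm", "body": {"increments": "0 0 0 6.5 -1.0 0 -0.5"}}

```text
time: 19.32
tool_pos: [580.7, 7.3, 98.0]
tcp_rot: [-3.14, 0.001, -0.001]
contact_force: [0.4, 0.6, -0.3]
grip_width: 21.8
```

I mistakenly repeated the shift in that row, so the knob may have been dragged a little. I'll open fully in place and check.

Emit:
{"method": "step_arm", "body": {"increments": "0 0 0 0 0 0 -0.2;0 0 0 0 0 0 -0.1;0 0 0 0 0 0 -0.1"}}

```text
time: 19.7
tool_pos: [580.8, 7.0, 97.8]
tcp_rot: [-3.141, 0.0, -0.0]
contact_force: [0.4, 0.4, -0.3]
grip_width: 40.7
```

```bash
python3 - <<'E'
from plant import *
import cv2,numpy as np
o=get_obs();print(o["time"],o["tool_pos"],o["contact_force"],o["grip_width"])
for n in("wrist","top","side"):
    c=capture(n);cv2.imwrite(f"pics/{n}2.png",c["frame"][:,:,::-1]);np.savez(f"pics/{n}2.npz",pos=o["tool_pos"],**c)
E
```

```text
19.7 [580.77098481   6.97421499  97.75750563] [ 0.43535576  0.41679834 -0.28064026] 40.6589851625059
```

View pics/wrist2.png

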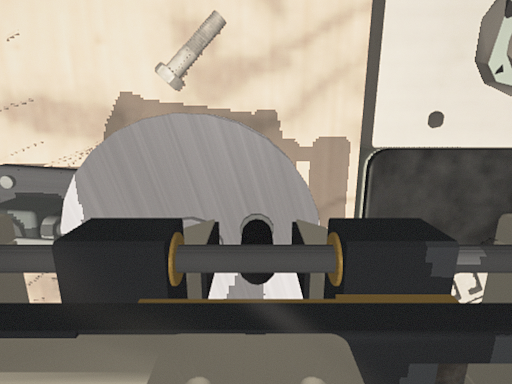

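View pics/side2.png

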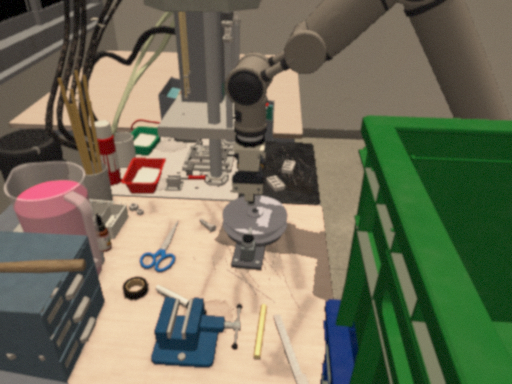

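Emit:
{"method": "step_arm", "body": {"increments": "0 0 0 0 0 -40 -0.1;0 0 0 0 0 -81 -0.1;0 0 0 -32 -22 -81 -0.1;0 0 0 -63.5 -44.4 -81 -0.1;0 0 0 -63.5 -44.4 -81 -0.1;0 0 0 -63.5 -44.4 -81 -0.1"}}

```text
time: 20.6
tool_pos: [518.1, 50.9, 179.0]
tcp_rot: [3.141, -0.001, -0.0]
contact_force: [-0.4, -0.6, 0.2]
grip_width: 41.1
```

```bash
python3 - <<'E'
from plant import *
import cv2,numpy as np
o=get_obs();print(o["time"],o["tool_pos"],o["contact_force"],o["grip_width"])
c=capture("wrist");cv2.imwrite(f"pics/wrist3.png",c["frame"][:,:,::-1]);np.savez(f"pics/wrist3.npz",pos=o["tool_pos"],**c)
a=c["frame"][110:240,80:300,::-1];cv2.imwrite("pics/w3c.png",cv2.resize(a,None,fx=3.5,fy=3.5,interpolation=cv2.INTER_CUBIC))
E
```

```text
20.6 [518.06774595  50.89851323 179.01835501] [-0.44416468 -0.62552941  0.20842304] 41.10670992321314
```

View pics/w3c.png

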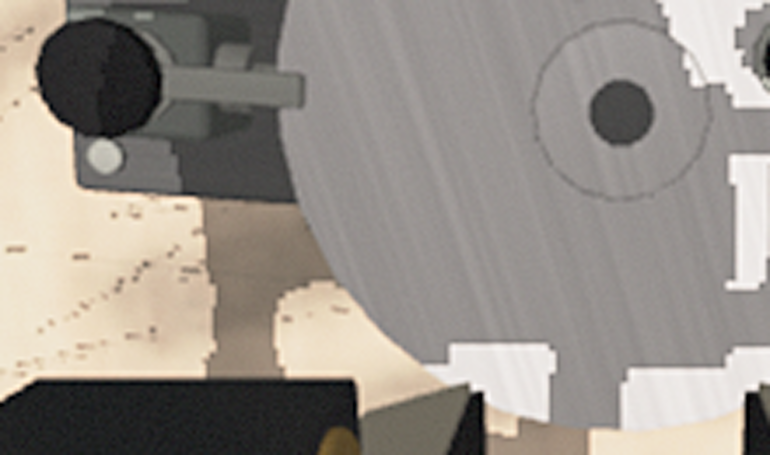

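```bash
python3 - <<'E'
import cv2
a=cv2.imread("pics/wrist3.png")[90:220,220:390];cv2.imwrite("pics/w3d.png",cv2.resize(a,None,fx=4,fy=4,interpolation=cv2.INTER_CUBIC))
E
```

View pics/w3d.png

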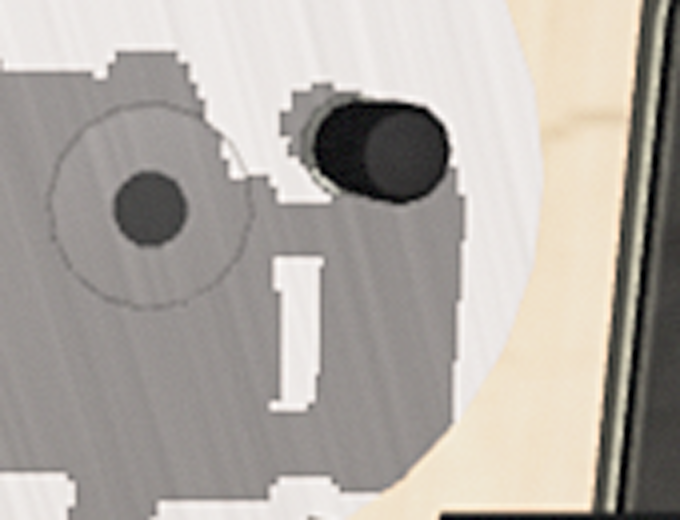

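```bash
cat > wp.py <<'E'
import numpy as np
def wp(f):
    c=np.load(f);T=c["tool_from_camera"];K=c["K"];R=np.diag([1,-1,-1.])
    def p(u,v,z):
        d=R@T[:3,:3]@np.linalg.solve(K,[u,v,1.]);o=c["pos"]+R@T[:3,3];return o+d*(z-o[2])/d[2]
    return p
E
python3 - <<'E'
from wp import *
np.set_printoptions(precision=1,suppress=True)
p=wp("pics/wrist3.npz")
h=p(220+150/4,90+208/4,62);k=p(321.4,128.4,108);print(h,k,p(80+100/3.5,110+78/3.5,70))
print(np.degrees(np.arctan2(k[1]-h[1],k[0]-h[0]))%360,np.hypot(*(k-h)[:2]))
p=wp("pics/wrist1.npz")
h=p(258,141,62);k=p(80+607/3.5,110+340/3.5,108);print(h,k);print(np.degrees(np.arctan2(k[1]-h[1],k[0]-h[0]))%360,np.hypot(*(k-h)[:2]))
E
```

```text
[563.5  49.   62. ] [576.5   6.1 108. ] [571.9 168.7  70. ]
286.75605477934414 44.76956138572845
[563.8  49.   62. ] [520.2  52.6 108. ]
175.23138424615135 43.73546232474691
```

```bash
python3 -c "
from plant import *
print(get_obs()['joint_positions'])"
```

```text
[-4.96193924e-02  4.01366775e-01  1.64111366e+00 -2.48588961e-04
  1.09801389e+00  1.52181516e+00]
```

Emit:
{"method": "step_arm", "body": {"increments": "0 0 -1.5708 58.4 44.7 0 -0.1;0 0 -1.5708 58.4 44.7 0 -0.1;0 0 -1.5708 58.4 44.7 0 -0.1;0 0 -1.5708 58.4 44.7 0 -0.1;0 0 -1.5708 58.4 44.7 0 -0.1;0 0 -1.5708 58.4 44.7 0 -0.1;0 0 -1.5708 58.4 44.7 0 -0.1;0 0 -1.5708 58.4 44.7 0 -0.1;0 0 -1.5708 58.4 44.7 0 -0.1;0 0 -1.5708 58.4 44.7 0 -0.1;0 0 -1.5708 58.4 44.7 0 -0.1"}}

```text
time: 22.02
tool_pos: [576.1, 6.0, 178.4]
tcp_rot: [-3.141, 0.0, 1.569]
contact_force: [0.2, -0.3, -0.5]
grip_width: 41.1
```

Emit:
{"method": "step_arm", "body": {"increments": "0 0 0 0 0 40 -0.1;0 0 0 0 0 81 -0.1;0 0 0 0 0 81 -0.1;0 0 0 0 0 81 -0.6;0 0 0 0 0 81 -1;0 0 0 0 0 81 -1;0 0 0 0 0 81 -1;0 0 0 0 0 81 -1"}}

```text
time: 23.02
tool_pos: [576.8, 6.3, 99.2]
tcp_rot: [3.139, 0.0, 1.571]
contact_force: [0.3, -0.4, 6.6]
grip_width: 17.5
```

```bash
python3 - <<'E'
import numpy as np
def seq(a0,a1,n):
    a,b=np.radians(a0),np.radians(a1);return ";".join("0 0 0 %.1f %.1f 0 -1"%(45*(np.sin(t)-np.sin(a)),45*(np.cos(t)-np.cos(a))) for t in np.linspace(a,b,n+1)[1:])
print(seq(286,262,6))
for a in range(262,302,4):print(a,seq(a,a+4,2))
for a in range(302,262,-4):print(a,seq(a,a-4,2))
E
```

```text
0 0 0 -0.8 -3.0 0 -1;0 0 0 -1.3 -6.1 0 -1;0 0 0 -1.6 -9.3 0 -1;0 0 0 -1.7 -12.4 0 -1;0 0 0 -1.6 -15.5 0 -1;0 0 0 -1.3 -18.7 0 -1
262 0 0 0 -0.2 1.6 0 -1;0 0 0 -0.3 3.1 0 -1
266 0 0 0 -0.1 1.6 0 -1;0 0 0 -0.1 3.1 0 -1
270 0 0 0 0.0 1.6 0 -1;0 0 0 0.1 3.1 0 -1
274 0 0 0 0.1 1.6 0 -1;0 0 0 0.3 3.1 0 -1
278 0 0 0 0.2 1.6 0 -1;0 0 0 0.5 3.1 0 -1
282 0 0 0 0.4 1.5 0 -1;0 0 0 0.8 3.0 0 -1
286 0 0 0 0.5 1.5 0 -1;0 0 0 1.0 3.0 0 -1
290 0 0 0 0.6 1.5 0 -1;0 0 0 1.2 2.9 0 -1
294 0 0 0 0.7 1.4 0 -1;0 0 0 1.4 2.8 0 -1
298 0 0 0 0.8 1.4 0 -1;0 0 0 1.6 2.7 0 -1
302 0 0 0 -0.8 -1.3 0 -1;0 0 0 -1.6 -2.7 0 -1
298 0 0 0 -0.7 -1.4 0 -1;0 0 0 -1.4 -2.8 0 -1
294 0 0 0 -0.6 -1.4 0 -1;0 0 0 -1.2 -2.9 0 -1
290 0 0 0 -0.5 -1.5 0 -1;0 0 0 -1.0 -3.0 0 -1
286 0 0 0 -0.4 -1.5 0 -1;0 0 0 -0.8 -3.0 0 -1
282 0 0 0 -0.3 -1.5 0 -1;0 0 0 -0.5 -3.1 0 -1
278 0 0 0 -0.2 -1.6 0 -1;0 0 0 -0.3 -3.1 0 -1
274 0 0 0 -0.1 -1.6 0 -1;0 0 0 -0.1 -3.1 0 -1
270 0 0 0 0.0 -1.6 0 -1;0 0 0 0.1 -3.1 0 -1
266 0 0 0 0.1 -1.6 0 -1;0 0 0 0.3 -3.1 0 -1
```

Emit:
{"method": "step_arm", "body": {"increments": "0 0 0 -0.4 -1.5 0 -1;0 0 0 -0.8 -3.0 0 -1"}}

```text
time: 23.28
tool_pos: [574.8, 5.7, 99.2]
tcp_rot: [3.136, 0.0, 1.57]
contact_force: [4.4, 2.0, 6.4]
grip_width: 17.8
```

Emit:
{"method": "step_arm", "body": {"increments": "0 0 0 -0.3 -1.5 0 -1;0 0 0 -0.5 -3.1 0 -1"}}

```text
time: 23.52
tool_pos: [571.6, 5.0, 99.2]
tcp_rot: [3.136, 0.0, 1.571]
contact_force: [4.6, 0.2, 6.0]
grip_width: 17.7
```

Emit:
{"method": "step_arm", "body": {"increments": "0 0 0 -0.2 -1.6 0 -1;0 0 0 -0.3 -3.1 0 -1"}}

```text
time: 23.78
tool_pos: [568.3, 4.6, 99.2]
tcp_rot: [3.137, 0.001, 1.571]
contact_force: [2.5, 0.7, 6.8]
grip_width: 17.7
```

Emit:
{"method": "step_arm", "body": {"increments": "0 0 0 -0.1 -1.6 0 -1;0 0 0 -0.1 -3.1 0 -1"}}

```text
time: 24.02
tool_pos: [564.9, 4.4, 99.2]
tcp_rot: [3.137, 0.001, 1.571]
contact_force: [1.9, -1.1, 6.8]
grip_width: 17.3
```

Emit:
{"method": "step_arm", "body": {"increments": "0 0 0 0 -1.6 0 -1;0 0 0 0.1 -3.1 0 -1"}}

```text
time: 24.28
tool_pos: [561.6, 4.4, 99.2]
tcp_rot: [3.138, 0.001, 1.571]
contact_force: [0.6, 0.1, 7.2]
grip_width: 17.8
```

Emit:
{"method": "step_arm", "body": {"increments": "0 0 0 0.1 -1.6 0 -1;0 0 0 0.3 -3.1 0 -1"}}

```text
time: 24.52
tool_pos: [558.3, 4.7, 99.1]
tcp_rot: [3.138, 0.001, 1.571]
contact_force: [1.4, -1.3, 8.1]
grip_width: 17.3
```

Emit:
{"method": "step_arm", "body": {"increments": "0 0 0 -0.2 1.6 0 -1;0 0 0 -0.3 3.1 0 -1"}}

```text
time: 24.78
tool_pos: [559.4, 4.6, 99.1]
tcp_rot: [-3.14, 0.001, 1.571]
contact_force: [-6.7, -0.6, 14.1]
grip_width: 17.2
```

Emit:
{"method": "step_arm", "body": {"increments": "0 0 0 -0.1 1.6 0 -1;0 0 0 -0.1 3.1 0 -1"}}

```text
time: 25.02
tool_pos: [562.6, 4.4, 99.1]
tcp_rot: [-3.14, 0.001, 1.571]
contact_force: [-5.7, -0.7, 13.9]
grip_width: 17.0
```

Emit:
{"method": "step_arm", "body": {"increments": "0 0 0 0 1.6 0 -1;0 0 0 0.1 3.1 0 -1"}}

```text
time: 25.28
tool_pos: [565.9, 4.5, 99.1]
tcp_rot: [-3.141, 0.001, 1.571]
contact_force: [-5.8, -1.5, 12.7]
grip_width: 17.8
```

Emit:
{"method": "step_arm", "body": {"increments": "0 0 0 0.1 1.6 0 -1;0 0 0 0.3 3.1 0 -1"}}

```text
time: 25.52
tool_pos: [569.2, 4.7, 99.1]
tcp_rot: [-3.141, 0.001, 1.571]
contact_force: [-4.5, -1.2, 11.7]
grip_width: 17.8
```

Emit:
{"method": "step_arm", "body": {"increments": "0 0 0 0.2 1.6 0 -1;0 0 0 0.5 3.1 0 -1"}}

```text
time: 25.78
tool_pos: [572.5, 5.2, 99.1]
tcp_rot: [3.141, 0.001, 1.571]
contact_force: [-4.2, -1.1, 11.8]
grip_width: 17.1
```

Emit:
{"method": "step_arm", "body": {"increments": "0 0 0 0.4 1.5 0 -1;0 0 0 0.8 3.0 0 -1"}}

```text
time: 26.02
tool_pos: [575.8, 6.0, 99.1]
tcp_rot: [3.141, 0.001, 1.571]
contact_force: [-2.8, -1.3, 9.8]
grip_width: 17.3
```

Emit:
{"method": "step_arm", "body": {"increments": "0 0 0 0.5 1.5 0 -1;0 0 0 1.0 3.0 0 -1"}}

```text
time: 26.28
tool_pos: [579.0, 7.0, 99.1]
tcp_rot: [3.14, 0.001, 1.571]
contact_force: [-0.9, -0.8, 9.8]
grip_width: 17.5
```

Emit:
{"method": "step_arm", "body": {"increments": "0 0 0 0.6 1.5 0 -1;0 0 0 1.2 2.9 0 -1"}}

```text
time: 26.52
tool_pos: [582.2, 8.3, 99.1]
tcp_rot: [3.14, 0.001, 1.571]
contact_force: [-1.2, -0.5, 9.1]
grip_width: 17.6
```

Emit:
{"method": "step_arm", "body": {"increments": "0 0 0 0.7 1.4 0 -1;0 0 0 1.4 2.8 0 -1"}}

```text
time: 26.78
tool_pos: [585.1, 9.7, 99.1]
tcp_rot: [3.139, 0.001, 1.571]
contact_force: [-0.1, -0.3, 8.7]
grip_width: 17.5
```

Emit:
{"method": "step_arm", "body": {"increments": "0 0 0 0.8 1.4 0 -1;0 0 0 1.6 2.7 0 -1"}}

```text
time: 27.02
tool_pos: [587.9, 11.4, 99.1]
tcp_rot: [3.139, 0.001, 1.571]
contact_force: [-0.7, -0.5, 7.8]
grip_width: 18.1
```

Emit:
{"method": "step_arm", "body": {"increments": "0 0 0 -0.8 -1.3 0 -1;0 0 0 -1.6 -2.7 0 -1"}}

```text
time: 27.28
tool_pos: [586.6, 10.5, 99.2]
tcp_rot: [3.136, -0.001, 1.57]
contact_force: [5.5, 4.4, 4.4]
grip_width: 17.6
```

Emit:
{"method": "step_arm", "body": {"increments": "0 0 0 -0.7 -1.4 0 -1;0 0 0 -1.4 -2.8 0 -1"}}

```text
time: 27.52
tool_pos: [583.9, 9.1, 99.2]
tcp_rot: [3.136, -0.0, 1.571]
contact_force: [5.2, 4.2, 3.5]
grip_width: 17.4
```

Emit:
{"method": "step_arm", "body": {"increments": "0 0 0 -0.6 -1.4 0 -1;0 0 0 -1.2 -2.9 0 -1"}}

```text
time: 27.78
tool_pos: [581.0, 7.8, 99.2]
tcp_rot: [3.136, -0.0, 1.571]
contact_force: [5.7, 2.8, 4.1]
grip_width: 17.7
```

Emit:
{"method": "step_arm", "body": {"increments": "0 0 0 -0.5 -1.5 0 -1;0 0 0 -1.0 -3.0 0 -1"}}

```text
time: 28.02
tool_pos: [577.9, 6.6, 99.2]
tcp_rot: [3.136, -0.0, 1.57]
contact_force: [5.2, 2.1, 5.2]
grip_width: 16.9
```

Emit:
{"method": "step_arm", "body": {"increments": "0 0 0 -0.3 -1.4 0 -1;0 0 0 -0.6 -2.8 0 -1;0 0 0 -1.0 -4.2 0 -1;0 0 0 -1.0 -4.2 0 -1;0 0 0 -1.0 -4.2 0 -1;0 0 0 -1.0 -4.2 0 -1"}}

```text
time: 28.78
tool_pos: [572.4, 5.2, 99.1]
tcp_rot: [3.139, 0.001, 1.571]
contact_force: [-0.0, -0.4, 8.7]
grip_width: 17.4
```

Emit:
{"method": "step_arm", "body": {"increments": "0 0 0 0 0 0 -1;0 0 0 0 0 0 -1;0 0 0 0 0 0 -0.6;0 0 0 0 0 0 -0.2;0 0 0 0 0 0 -0.1;0 0 0 0 0 -40 -0.1;0 0 0 0 0 -80 -0.1;0 0 0 0 0 -80 -0.1;0 0 0 0 0 -80 -0.1"}}

```text
time: 29.9
tool_pos: [570.9, 5.4, 176.7]
tcp_rot: [-3.14, -0.0, 1.571]
contact_force: [-0.0, -0.0, -0.4]
grip_width: 41.2
```

```bash
python3 - <<'E'
from plant import *
import cv2,numpy as np
o=get_obs();print(o["time"],o["tool_pos"],o["contact_force"],o["grip_width"])
c=capture("top");cv2.imwrite(f"pics/top4.png",c["frame"][:,:,::-1])
c=capture("wrist");cv2.imwrite(f"pics/wrist4.png",c["frame"][:,:,::-1])
E
```

```text
29.9 [570.89375306   5.42173181 176.74782321] [-0.01715855 -0.01209437 -0.38759459] 41.231415811348874
```

View pics/wrist4.png

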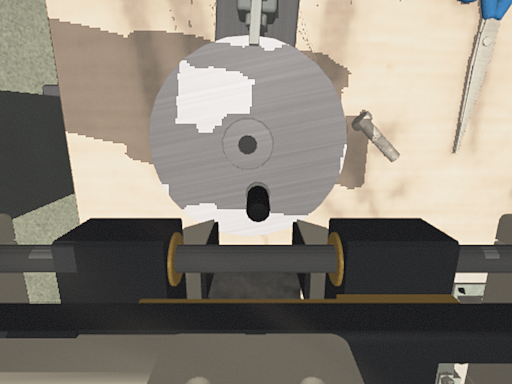

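```bash
python3 - <<'E'
from plant import *
import cv2,numpy as np
from scipy.spatial.transform import Rotation as Ro
a=cv2.imread("pics/wrist4.png")[120:230,200:320];cv2.imwrite("pics/w4c.png",cv2.resize(a,None,fx=5,fy=5,interpolation=cv2.INTER_CUBIC))
E
```

```text
(no output)
```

View pics/w4c.png

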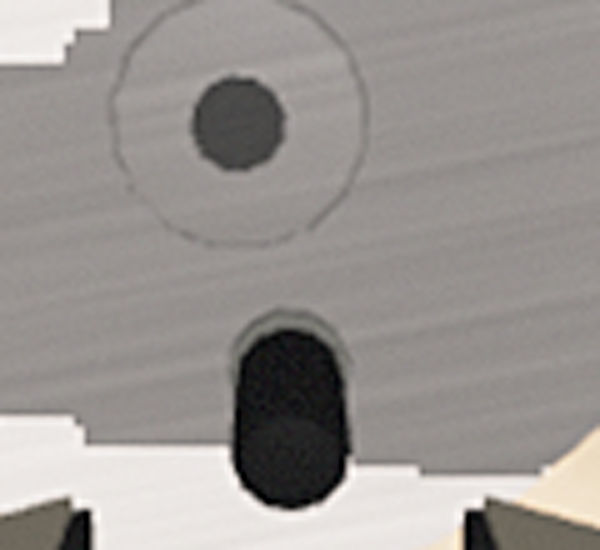

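```bash
python3 - <<'E'
from plant import *
import numpy as np
from scipy.spatial.transform import Rotation as Ro
np.set_printoptions(precision=1,suppress=True)
T=np.load("pics/wrist1.npz")["tool_from_camera"];K=np.load("pics/wrist1.npz")["K"]
R=Ro.from_euler("xyz",[-3.14159,0,1.5708]).as_matrix();pos=np.array([570.9,5.42,176.75])
def p(u,v,z):
    d=R@T[:3,:3]@np.linalg.solve(K,[u,v,1.]);o=pos+R@T[:3,3];return o+d*(z-o[2])/d[2]
h=p(247.8,144.8,62);k=p(258.2,210,108);print(h,k,np.degrees(np.arctan2(*(k-h)[1::-1]))%360,p(255.5,10,70))
E
```

```text
[564.8  48.8  62. ] [573.    6.7 108. ] 281.12485131060896 [571.1 146.3  70. ]
```

Emit:
{"method": "step_arm", "body": {"increments": "0 0 0 60 1 0 -1;0 0 0 120 1 0 -1;0 0 0 164.5 1 0 -1;0 0 0 164.5 1 40 -1;0 0 0 164.5 1 74 -1;0 0 0 164.5 1 74 -1;0 0 0 164.5 1 74 -1"}}

```text
time: 30.88
tool_pos: [573.1, 169.8, 104.3]
tcp_rot: [3.141, 0.0, 1.57]
contact_force: [-1.3, 0.9, 0.7]
grip_width: 0.4
```

```bash
python3 - <<'E'
from plant import *
import cv2,numpy as np
print(get_obs()["tool_pos"])
for n,(a,b,c,d) in(("side",(170,280,190,320)),("top",(160,255,180,310)),):
    f=capture(n)["frame"][:,:,::-1];cv2.imwrite(f"pics/{n}5.png",cv2.resize(f[a:b,c:d],None,fx=5,fy=5,interpolation=cv2.INTER_CUBIC))
cv2.imwrite("pics/wrist5.png",capture("wrist")["frame"][:,:,::-1])
E
```

```text
[573.10412448 169.80153071 104.25159067]
```

View pics/side5.png

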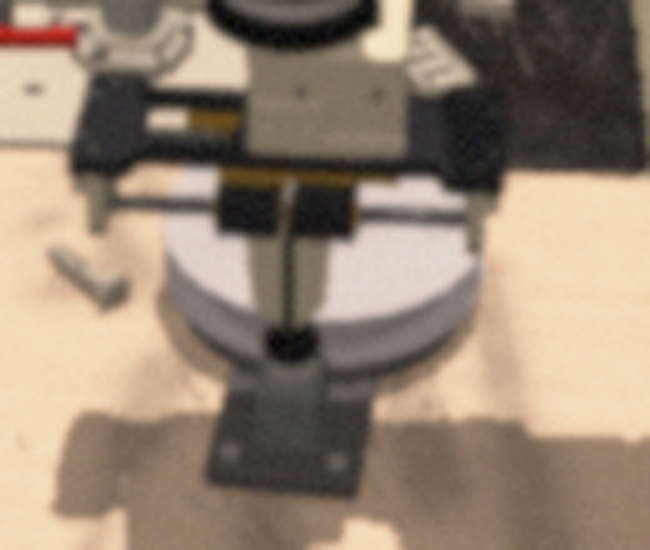

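View pics/wrist5.png

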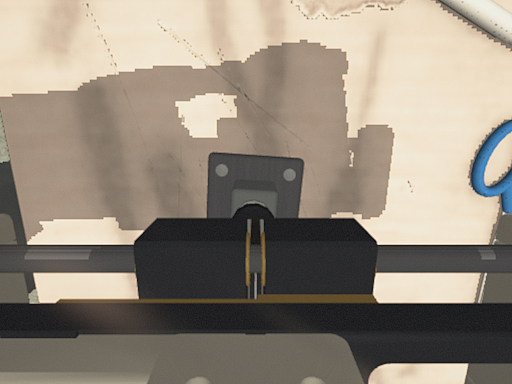

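Emit:
{"method": "step_arm", "body": {"increments": "0 0 0 0 0 3 -1;0 0 0 0 0 6 -1;0 0 0 0 0 9 -1;0 0 0 0 0 11 -1;0 0 0 0 0 11 -1"}}

```text
time: 31.65
tool_pos: [572.6, 169.9, 92.5]
tcp_rot: [-3.141, 0.0, 1.571]
contact_force: [0.5, -0.1, -0.0]
grip_width: 0.8
```

Emit:
{"method": "step_arm", "body": {"increments": "0 0 0 0 0 1 -1;0 0 0 0 0 2 -1;0 0 0 0 0 2 -1"}}

```text
time: 32.02
tool_pos: [572.7, 169.9, 90.8]
tcp_rot: [3.141, 0.0, 1.571]
contact_force: [-0.2, -0.1, 2.5]
grip_width: 0.0
```

Emit:
{"method": "step_arm", "body": {"increments": "0 0 0 0 0 1 -1;0 0 0 0 0 2 -1;0 0 0 0 0 3 -1;0 0 0 0 0 4 -1;0 0 0 0 0 4 -1"}}

```text
time: 32.65
tool_pos: [572.7, 169.9, 86.7]
tcp_rot: [3.141, 0.0, 1.571]
contact_force: [-0.4, -0.1, 4.0]
grip_width: 0.5
```

Emit:
{"method": "step_arm", "body": {"increments": "0 0 0 0 0 0.4 -1;0 0 0 0 0 0.8 -1;0 0 0 0 0 0.8 -1"}}

```text
time: 33.02
tool_pos: [572.7, 169.9, 86.2]
tcp_rot: [3.141, 0.0, 1.571]
contact_force: [-1.4, -0.0, 6.1]
grip_width: 0.2
```

Emit:
{"method": "step_arm", "body": {"increments": "0 0 0 0 0 0.4 -1;0 0 0 0 0 0.4 -1;0 0 0 0 0 0.4 -1"}}

```text
time: 33.4
tool_pos: [572.7, 169.9, 86.2]
tcp_rot: [3.141, 0.0, 1.571]
contact_force: [-2.1, -1.1, 8.3]
grip_width: 0.2
```

Bottomed: z didn't change while the force rose to 8 N. I'll retract slowly.

Emit:
{"method": "step_arm", "body": {"increments": "0 0 0 0 0 -2 -1;0 0 0 0 0 -4 -1;0 0 0 0 0 -7 -1;0 0 0 0 0 -10 -1;0 0 0 0 0 -30 -1;0 0 0 0 0 -60 -1;0 0 0 -40 0 -90 -1;0 0 0 -90 0 -90 -1;0 0 0 -130 0 -90 -1;0 0 0 -150 0 -90 -1;0 0 0 -150 0 -90 -1"}}

```text
time: 34.78
tool_pos: [572.6, 19.2, 175.3]
tcp_rot: [-3.141, -0.0, 1.569]
contact_force: [-0.2, 0.3, -0.3]
grip_width: 0.5
```

```bash
python3 - <<'E'
from plant import *
import cv2,numpy as np
o=get_obs();print(o["time"],o["tool_pos"],o["contact_force"])
cv2.imwrite("pics/wrist6.png",capture("wrist")["frame"][:,:,::-1])
cv2.imwrite("pics/side6.png",cv2.resize(capture("side")["frame"][170:280,190:320,::-1],None,fx=5,fy=5,interpolation=cv2.INTER_CUBIC))
E
```

```text
34.775 [572.58681241  19.22502816 175.30694026] [-0.22147919  0.34848024 -0.26265798]
```

View pics/wrist6.png

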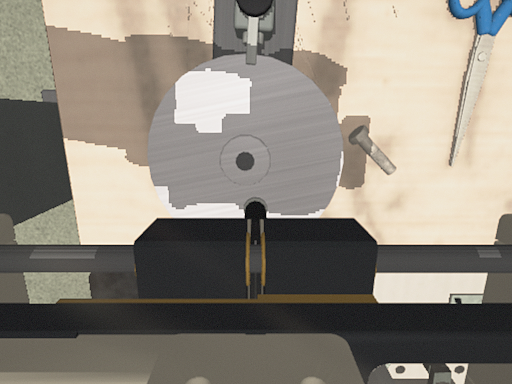

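View pics/side6.png

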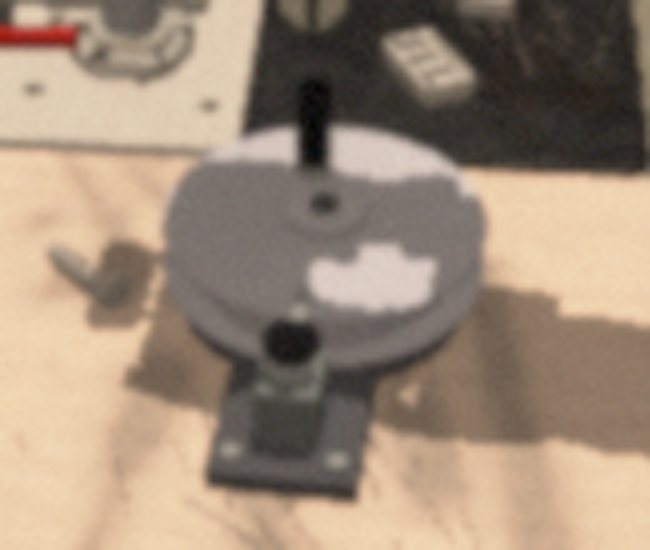

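The pictures show the plunger up again (about (252,5) wrist, (291,340) side crop) and the knob still at its place. The arm is clear of everything, so I'm handing in.

```bash
python3 -c "
from plant import *
print(close_job())"
```

```text
the job is handed in; nothing more can be done
None
```

I turned the pulley by its knob through about one and a quarter turns, at roughly 0.7 to 0.85 rad/s, and found both bumps. It now rests with the high spot under the pointer, and the marking plunger has been pressed there once. I handed in at about 35 s of the 72 s; no verdict was reported.

- **High spot:** I swept over it in both directions, then regripped with the jaws across the knob's path and swept again. The crank force balanced at a knob angle of about 280–281.5°. I left the knob there; a wrist picture afterwards put it at 281.1°, and the allowance is about 10° either side.
- **Plunger:** It went down from about 92 mm (tool height) to 86.2 mm and stopped. The height then stayed the same while the force rose to 8.3 N, so I took it as fully down. The last pictures show it up again, the knob unmoved by eye, and nothing touching the stand.
- **Disagreements:** The first one-way reading put the top at about 288°, because friction is higher on the bump. I used the two-way figure instead.
- **My slip:** At the first release I repeated a shift by mistake and dragged the knob to about 286°. I corrected this before pressing.
- **Not checked:** I had no direct reading of the pointer force. I did not measure the loose parts' positions, but the arm did not go near them.

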